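Stack the parts tray on its base tray

ROBOT

A 6-joint arm with a two-finger parallel gripper is mounted at the origin on a cart in front of the work surface, level with it; the furniture and walls round the work are solid. World frame = base frame: x ahead of the robot, y to its left, z up, the work surface at z = 0. Lengths are in mm, angles in rad, forces in N, time in s.
With the tool pointing down it reaches from about 225 to 725 mm from the base axis. Payload 3.1 kg.
Tool frame: the origin (TCP) lies between the finger pads; the fingertips stand 11 mm ahead of it and the grasp point (between the pads) lies 8 mm behind it; z points along the fingers, x is the direction in which the jaws open and shut, and the axes are right-handed (so a half turn about z gives the same grasp; the last joint's range is limited). The gripper opens to 85 mm and grips with 20 to 120 N. Pads are 22 mm wide; open, the fingers measure 114 mm over their backs; the gripper's body (76 mm by 85 mm) begins 54 mm behind the grasp point. The pads swing forward as they close: fully open they stand 13 mm farther back than shut.
Start: joints at [-1.253, 0.048, 0.099, 1.622, 0, 1.443], TCP at [226.354, -473.689, 242.312] pointing down, gripper open.
Joint ranges: [-2.91, 2.91], [-0.99, 1.94], [-1.21, 1.42], [-2.12, 2.29], [-1.49, 1.47], [-3.14, 3.14]. Speed limits (rad/s): [2.79, 2.79, 3.14, 3.14, 3.14, 3.14].

INTERFACE

Orientations are given as a unit quaternion [x, y, z, w].
In Python, from plant import ctrl gives the robot as it stands. The module is installed in compiled form; this text tells all that it offers.
- The arm moves only by the shell command python3 -m crank 'ROWS' [OPENING] [FORCE]. ROWS is a JSON object of lists of equal length, an entry for each row: "slide": the shift along the world's x, y, z in mm, a list of three; "twist": the turn, a rotation vector about the world's x, y, z in rad, a list of three. A call has 1 to 20 rows; each row is the pose to reach, as a shift and turn from the pose measured when the call began; what a row does not reach only later rows make up. A row lasts 1/10 s, in which the tool goes at most 50 mm and 8.59 degrees, less where a joint would pass 70% of its speed; a pose out of reach is approached as far as the arm can. A call with a gripper value outside its range is refused whole. OPENING is the opening, from 0 (shut) to 1 (fully open), set as the call begins (- or left out, the last holds). The fingers move at their own pace and stop on an object; FORCE is the grip in N (left out, the last holds). Time passes only in rows, so rows that repeat a pose let the fingers close. It gives the time, the measured TCP pose, the force and the opening at its end, in the units of the state.
- ctrl.get_state(): the state, without advancing time (a new reading comes with each control period).
- ctrl.grab_frame(name): name is "scene" or "top" or "wrist"; returns a dict with "image" (400x640x3 uint8, red, green, blue), "fx", "fy", "cx", "cy" (pixels), "R" (3x3) and "t" (3): a world point X has camera coordinates R X + t. Camera axes: x right, y down, z forward; pixel columns grow to the right and rows downward; lengths in mm; the calibration is good to about 2 mm. A picture is of the moment at which its call begins. There is no depth.
- ctrl.sign_off(): hands the job in, once; it reports no verdict.
The state is a dict: "time_s": time; "qpos": joint angles; "joint_vel": joint speeds; "effort": joint torques, N m; "tool_pos": TCP position; "orientation": TCP orientation; "contact_force": force on the tool from outside, world axes, zero at the start; "torque": the same for the moment, N m; "width": finger opening in mm.
Only numpy, scipy, OpenCV 4.12 (cv2) and the standard library are available. Lean on these libraries where they do the work, as an engineer would, in place of code of your own. Each camera call takes 0.05 s, during which the arm holds its last target.

TASK

Stack the long parts tray, with the gear still in it, on the base tray that is fixed to the worktop. The jar standing in the base tray is in the way: first take it out and set it down upright in the low white tray at the back. Then carry the long tray over by its handle and lower it until all four corner lugs have dropped into the base tray's corner sockets and it sits flush on the rim, keeping hold of it until the lugs are in; leave the short tray and everything else where it stands.

Things in the scene. Friction and masses are not known exactly. Their poses are not given: they have to be found in the camera images.
- base_tray: open grey base tray without a handle, fixed to the worktop, 110 mm (its x) by 170 mm (its y, the long side) by 36 mm tall, walls and floor 4 mm; origin under its centre at worktop height. Each inner corner is filled by a 24 mm square block, as tall as the rim, with a socket 15 mm square and 13 mm deep, flared by a 3 mm chamfer at the mouth; socket centres at x = +/-43 mm, y = +/-73 mm
- base_rim (a point): centre of the base tray's rim plane, 36 mm above the worktop, axes as the base tray; the long tray's origin lies here when it is stacked
- long_tray: loose grey tray with a handle, as large as the base tray, 110 mm (its x) by 170 mm (its y) by 36 mm tall, about 0.2 to 0.4 kg, a gear lying in it, left or right of the base tray; origin at the centre of its flat underside, z up. Four round lugs below the corners at x = +/-43 mm, y = +/-73 mm, 12 mm diameter, 10 mm long, with a domed (half-ball) end; it stands on them at the start. It fits either way round (half a turn)
- long_tray_handle (a point): middle of the long tray's bridge handle, 67 mm above the tray's origin: a straight bar 102 mm long along the tray's x, 14 mm thick along its y, 18 mm tall, on a post at each end; clear below down to the tray's floor. Take it from above with the fingers closing along the tray's y
- short_tray: loose grey tray of the same make and with the same handle but only 140 mm long (its y); its lugs do not fit the base tray; stands on the other side of the base tray and stays there; origin at the centre of its underside
- jar: small round jar with black lid, 45 mm diameter, 43 mm tall, under 0.12 kg, standing on the base tray's 4 mm thick floor near its middle, 11 mm proud of the rim; origin under its centre. There is most room for the fingers beside it along the base tray's y
- bin_tray: low white tray, fixed, 206 mm (its x) by 136 mm (its y), rim 11 mm high and 3 mm thick, floor 3 mm thick; origin under its centre at worktop height; stands behind the base tray with its long side across
- gear: printed spur gear lying loose in the long tray, 41 mm diameter, 14 mm tall; origin under its centre
- blue_can: blue and cream spray can, 53 mm diameter, 284 mm tall, standing; origin under its centre
- spray_can: grey spray can, 65 mm diameter, 200 mm tall, standing; origin under its centre
- glue_stick: glue stick standing upright, 27 mm diameter, 93 mm tall; origin under its centre
- knob_a: small black clamp knob, 35 mm diameter, 33 mm tall; origin under its centre
- flush_cutter: small pliers-like flush cutters lying flat, about 115 x 61 x 12 mm; origin under their middle
- green_cutter: snap-off knife lying flat, 17 x 158 x 12 mm, long along its y; origin under its middle
Not all that is in view belongs to the job. What is shaped like the jar but green or pink is not meant.

How it is judged:
By the outcome, as a careful person would: the job done as asked, in the order asked, and still so for the second after the job is handed in, with the robot touching nothing.
It also fails if it takes over 58 s, if anything falls off the work surface, if the arm or the gripper's body presses on something with over 40 N, if the wrist force passes 120 N, or if a joint passes its speed limit or range.

## Working session

There is one attempt and no reset: what is moved stays moved. The work goes in short steps, Python scripts to look and compute and a shell command to move; the robot and the scene stay as the last step left them, time stands still between calls to the robot, and variables do not carry over. Pictures are saved under pics/ and viewed, and the job is handed in when it is done.

```bash
mkdir -p pics; python3 - <<'E'
from plant import ctrl
import cv2
print(ctrl.get_state())
for n in ("scene","top","wrist"):
    f=ctrl.grab_frame(n); cv2.imwrite(f"pics/{n}0.png",f["image"][:,:,::-1])
    print(n,f["fx"],f["fy"],f["cx"],f["cy"],f["R"],f["t"])
E
```

```text
{'time_s': 0.0, 'qpos': array([-1.25279269e+00,  4.87512434e-02,  9.75572167e-02,  1.62197847e+00,
       -1.10125722e-05,  1.44301072e+00]), 'joint_vel': array([-0.00037361,  0.00159524, -0.00093469, -0.00034743,  0.0023295 ,
        0.00072192]), 'effort': array([-2.67790156e-04, -3.38780057e+01,  3.20016432e+01,  2.02415558e-02,
       -1.20454633e-04, -5.17378567e-07]), 'tool_pos': array([ 226.170618  , -473.1304027 ,  241.09649595]), 'orientation': array([ 8.45922017e-01, -5.33305287e-01, -9.19594952e-04, -7.52280880e-04]), 'contact_force': array([ 0.17115974, -0.36898082,  1.22242349]), 'torque': array([-0.02391326, -0.01000818, -0.00511087]), 'width': 85.39058167031517}
scene 484.7255255754378 484.7255255754378 320.7453978552383 201.47583940975505 [[-0.80542558 -0.5925954  -0.01096956]
 [-0.43481827  0.60335755 -0.66850037]
 [ 0.40276881 -0.53365753 -0.74363091]] [ 409.43524046  275.19031421 1333.79821938]
top 414.7843881799337 414.7843881799337 318.8234324868523 203.5384541144205 [[-0.0267905  -0.99963651  0.0030185 ]
 [-0.99754679  0.02653889 -0.06477718]
 [ 0.06467353 -0.00474651 -0.99789519]] [9.62673994e-01 5.10529168e+02 1.54405631e+03]
wrist 332.0263988101858 332.0263988101858 318.12727449191937 196.0696845929035 [[ 0.43156183 -0.90208173 -0.00171535]
 [-0.86627215 -0.41495925  0.2781751 ]
 [-0.25164847 -0.1185638  -0.96052885]] [-523.66316427  -34.35333596  379.03426849]
```

View pics/scene0.png

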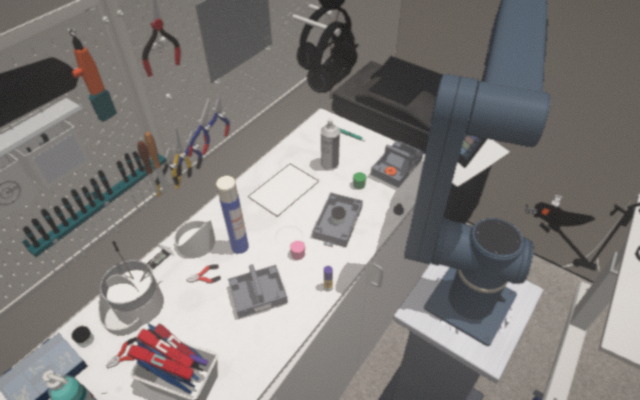

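View pics/top0.png

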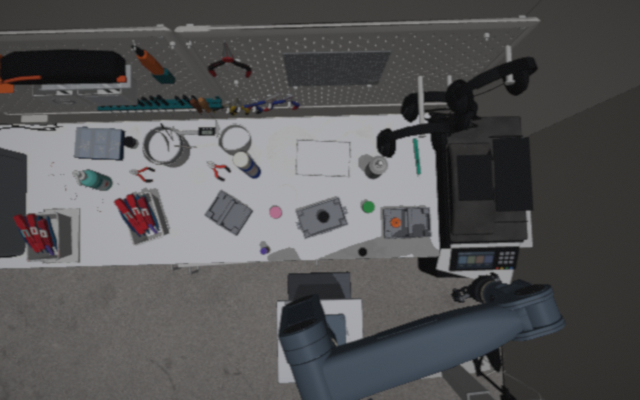

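View pics/wrist0.png

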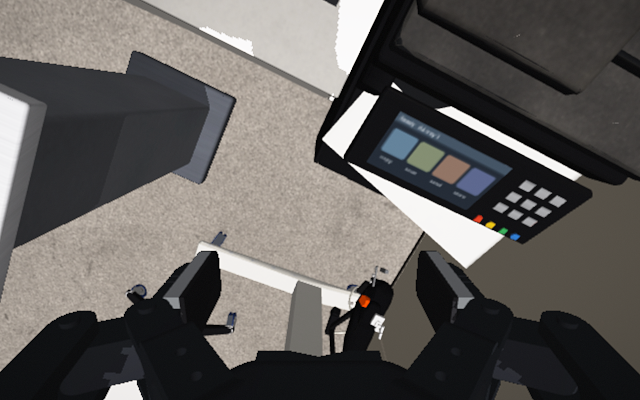

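The scene view shows the base tray with the jar at (338,213), the long tray with the orange gear at (393,168) and the short tray at (258,290). The top view shows the same at (322,217), (406,222) and (229,212). Pink and green decoys are at top (276,211) and (368,207).

Next I'll crop closer.

```bash
python3 - <<'E'
import cv2
a=cv2.imread("pics/top0.png")
cv2.imwrite("pics/c1.png",cv2.resize(a[180:265,280:440],None,fx=5,fy=5,interpolation=cv2.INTER_CUBIC))
b=cv2.imread("pics/scene0.png")
cv2.imwrite("pics/c2.png",cv2.resize(b[120:260,230:430],None,fx=4,fy=4,interpolation=cv2.INTER_CUBIC))
E
```

```text
(no output)
```

View pics/c1.png

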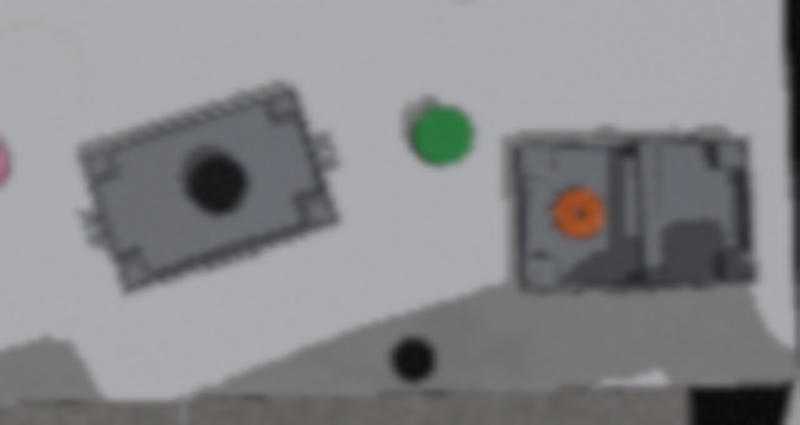

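View pics/c2.png

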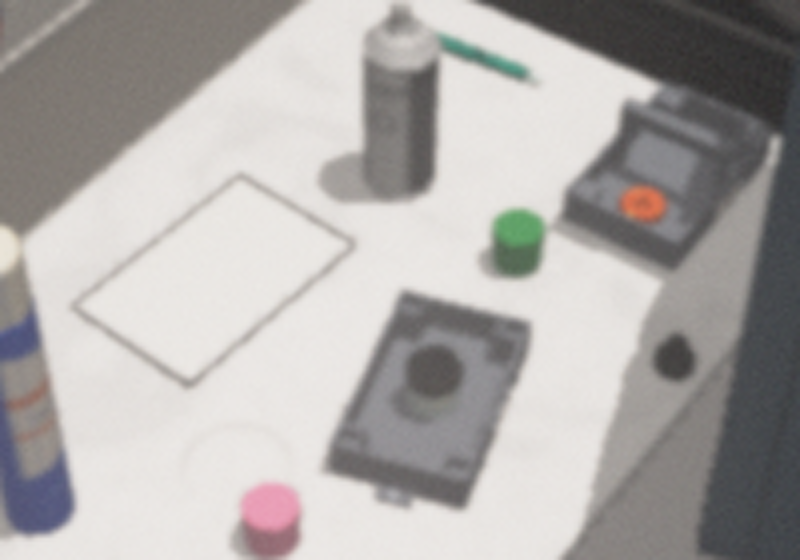

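Candidates in the top view:
- Black-lidded jar in the base tray at (323,217). This is the one, and the crop shows the dark lid and grey body inside the socketed, handle-less tray.
- Green jar (368,207) and pink jar (276,211), which are decoys.
- Black knob (362,252), not a jar.

For trays, the long one holds the orange gear at (406,222) and the short one is at (229,212).

```bash
cat > h.py <<'E'
import numpy as np, cv2
from scipy.spatial.transform import Rotation as Rot
def ray(f,uv,z):
    uv=np.atleast_2d(np.array(uv,float)); R=np.array(f["R"]);t=np.array(f["t"])
    C=-R.T@t
    d=np.c_[(uv[:,0]-f["cx"])/f["fx"],(uv[:,1]-f["cy"])/f["fy"],np.ones(len(uv))]@R
    s=(z-C[2])/d[:,2]
    return C+s[:,None]*d
def proj(f,X):
    c=np.atleast_2d(X)@np.array(f["R"]).T+np.array(f["t"])
    return np.c_[f["fx"]*c[:,0]/c[:,2]+f["cx"],f["fy"]*c[:,1]/c[:,2]+f["cy"]]
def tool(st):
    r=Rot.from_quat(st["orientation"]).as_matrix(); return r
E
python3 - <<'E'
from h import *
from plant import ctrl
f=ctrl.grab_frame("top"); g=ctrl.grab_frame("scene")
c1=lambda p:np.array(p)/5+[280-.4,180-.4]
c2=lambda p:np.array(p)/4+[230-.4,120-.4]
b=ray(f,c1([(80,148),(290,85),(338,222),(125,290)]),36);print("base",b.round(0),b.mean(0).round(),)
print("jar",ray(f,c1([(217,183)]),47).round(0),ray(g,c2([(434,370)]),47).round(0))
print("gear",ray(f,c1([(579,213)]),28).round(0))
l=ray(f,c1([(517,138),(745,138),(755,282),(520,290)]),46);print("long",l.round(0),l.mean(0).round())
print("bin",ray(f,[(296,139),(351,141),(350,177),(295,174)],11).round(0))
print("bin2",ray(g,c2([(240,175),(355,243),(190,385),(74,305)]),11).round(0))
print("can",ray(f,[(378,163)],200).round(0),"green",ray(f,[c1((441,135))],43).round(0), "knob",ray(f,[c1((412,360))],33).round(0))
print("can bott scene",ray(g,c2([(400,190)]),0).round())
print("glue",ray(f,[(265,249)],93).round(), "bluecan", ray(f,[(241,158)],284).round(),"short",ray(f,[(229,212)],46).round())
s=ctrl.get_state();print(tool(s).round(3))
E
```

```text
base [[ 490.   74.   36.]
 [ 533.  -83.   36.]
 [ 430. -116.   36.]
 [ 384.   43.   36.]] [460. -20.  36.]
jar [[461. -27.  47.]] [[457. -21.  47.]]
gear [[ 432. -296.   28.]]
long [[ 489. -249.   46.]
 [ 484. -417.   46.]
 [ 378. -420.   46.]
 [ 377. -247.   46.]] [ 432. -333.   46.]
bin [[ 760.   68.   11.]
 [ 746. -142.   11.]
 [ 608. -134.   11.]
 [ 625.   75.   11.]]
bin2 [[ 740. -131.   11.]
 [ 609. -123.   11.]
 [ 621.   79.   11.]
 [ 754.   69.   11.]]
can [[ 629. -213.  200.]] green [[ 493. -193.   43.]] knob [[ 327. -167.   33.]]
can bott scene [[ 622. -207.    0.]]
glue [[349. 183.  93.]] bluecan [[643. 229. 284.]] short [[486. 319.  46.]]
[[ 0.431 -0.902 -0.   ]
 [-0.902 -0.431  0.001]
 [-0.001 -0.    -1.   ]]
```

```bash
python3 -m crank '{"slide":[[40,30,0],[80,60,0],[120,90,0],[160,120,0],[200,150,0],[200,150,0],[200,150,0]],"twist":[[0,0,-0.14],[0,0,-0.28],[0,0,-0.40],[0,0,-0.46],[0,0,-0.46],[0,0,-0.46],[0,0,-0.46]]}' 1 && python3 - <<'E'
from h import *
from plant import ctrl
import pickle
s=ctrl.get_state(); f=ctrl.grab_frame("wrist"); pickle.dump((s,f),open("w1.pkl","wb"))
cv2.imwrite("pics/w1.png",f["image"][:,:,::-1]); print(s["tool_pos"],s["qpos"])
E
```

```text
time_s: 0.95
tool_pos: [427.4, -322.1, 241.4]
orientation: [-0.703, 0.711, 0.001, 0.0]
contact_force: [-0.8, -0.3, 0.2]
width: 85.6
[ 427.41290268 -322.05234458  241.38410251] [-7.71512396e-01  7.56956019e-02  1.26371373e-01  1.62275624e+00
  7.73676276e-04  2.38032288e+00]
```

View pics/w1.png

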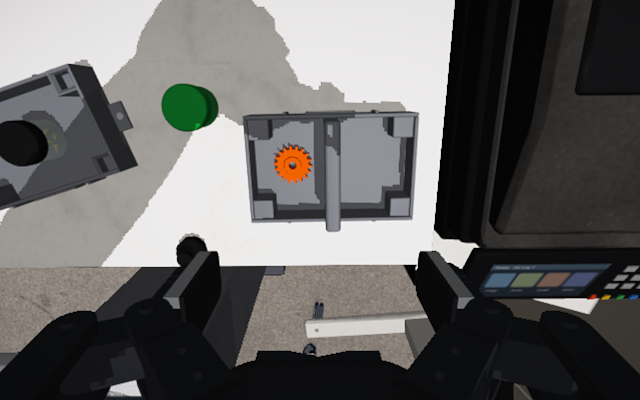

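Wrist view: the long tray's rim corners are near (246,115), (418,112), (411,220) and (253,221), with the gear at (293,163) and the handle bar running vertically at x≈333. I'll zoom in to refine.

```bash
python3 - <<'E'
import cv2
a=cv2.imread("pics/w1.png")
cv2.imwrite("pics/c3.png",cv2.resize(a[100:240,235:430],None,fx=4,fy=4,interpolation=cv2.INTER_CUBIC))
E
```

```text
(no output)
```

View pics/c3.png

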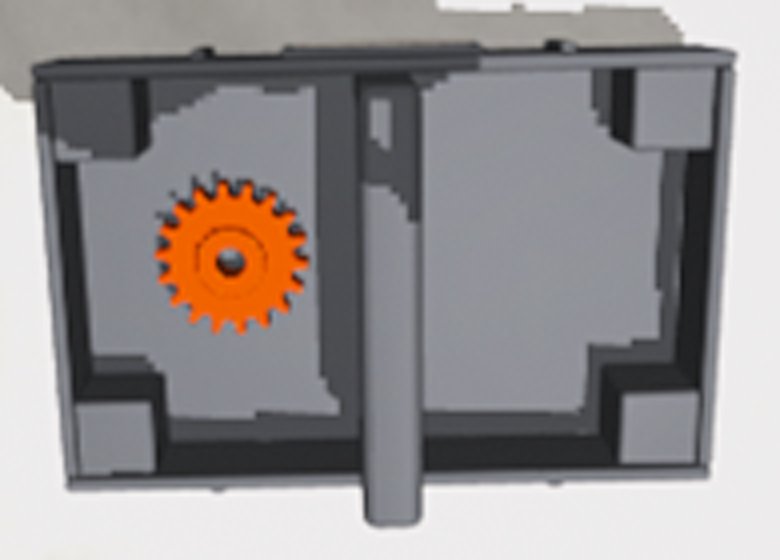

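```bash
cat >> h.py <<'E'
from scipy.optimize import least_squares
def fit(f,pts,obs,x0,free_z=False):
    pts=np.array(pts,float);obs=np.array(obs,float)
    def W(p):
        c,s=np.cos(p[2]),np.sin(p[2])
        q=pts.copy();q[:,0]=p[0]+c*pts[:,0]-s*pts[:,1];q[:,1]=p[1]+s*pts[:,0]+c*pts[:,1]
        if len(p)>3:q[:,2]+=p[3]
        return q
    r=least_squares(lambda p:(proj(f,W(p))-obs).ravel(),list(x0)+([0] if free_z else []),x_scale=[10,10,.05]+([10] if free_z else []))
    return r.x,r.fun.reshape(-1,2),W
E
python3 - <<'E'
from h import *
import pickle
s,f=pickle.load(open("w1.pkl","rb"))
o=np.array([(36,70),(733,62),(708,475),(68,487)])/4+[234.6,99.6]
P=[(55,85,46),(55,-85,46),(-55,-85,46),(-55,85,46)]
for fz in(0,1):
    x,r,W=fit(f,P,o,[432,-333,0],fz);print(x,r.round(1).tolist())
c,sn=np.cos(x[2]),np.sin(x[2])
x,r,W=fit(f,P,o,[432,-333,0])
c,sn=np.cos(x[2]),np.sin(x[2])
T=lambda q:(x[0]+c*q[0]-sn*q[1],x[1]+sn*q[0]+c*q[1],q[2])
B=[T(q) for q in[(-51,7,86),(-51,-7,86),(51,7,86),(51,-7,86)]]
print(((proj(f,B)-[234.6,99.6])*4).round())
# base tray guess from top
print(ray(f,[(13,144),(133,166),(68,66)],36))
E
```

```text
[ 4.31167267e+02 -3.33620399e+02  6.45413700e-03] [[-1.6, -1.3], [1.9, -2.3], [0.9, 2.7], [-1.2, 2.1]]
[ 4.29931988e+02 -3.33906666e+02  6.55786712e-03 -7.71198909e+00] [[0.5, -0.4], [-0.2, -1.3], [-0.9, 1.2], [0.6, 0.6]]
[[363. 536.]
 [423. 535.]
 [358.  87.]
 [424.  86.]]
[[ 459.7179855   -12.1482155    36.        ]
 [ 436.00334982 -129.95181653   36.        ]
 [ 532.80101778  -84.10892891   36.        ]]
```

```bash
python3 -m crank '{"slide":[[6,45,0],[12,90,0],[18,135,0],[24,180,0],[30,225,0],[35,265,0],[38,300,0],[38,300,0],[38,300,0]],"twist":[[0,0,0.06],[0,0,0.12],[0,0,0.18],[0,0,0.24],[0,0,0.27],[0,0,0.27],[0,0,0.27],[0,0,0.27],[0,0,0.27]]}' && python3 - <<'E'
from h import *
from plant import ctrl
import pickle
s=ctrl.get_state(); f=ctrl.grab_frame("wrist"); pickle.dump((s,f),open("w2.pkl","wb"))
cv2.imwrite("pics/w2.png",f["image"][:,:,::-1]); print(s["tool_pos"],s["qpos"])
a=f["image"][:,:,::-1]
cv2.imwrite("pics/c4.png",cv2.resize(a[90:240,220:420],None,fx=4,fy=4,interpolation=cv2.INTER_CUBIC))
E
```

```text
time_s: 1.9
tool_pos: [464.0, -24.2, 241.5]
orientation: [0.792, -0.611, -0.0, 0.001]
contact_force: [-1.6, -0.8, 0.3]
width: 85.5
[464.00428271 -24.21385634 241.53304778] [-1.96169748e-01 -1.07669339e-01 -5.44326093e-02  1.62506457e+00
 -6.85248587e-04  2.68845022e+00]
```

View pics/w2.png

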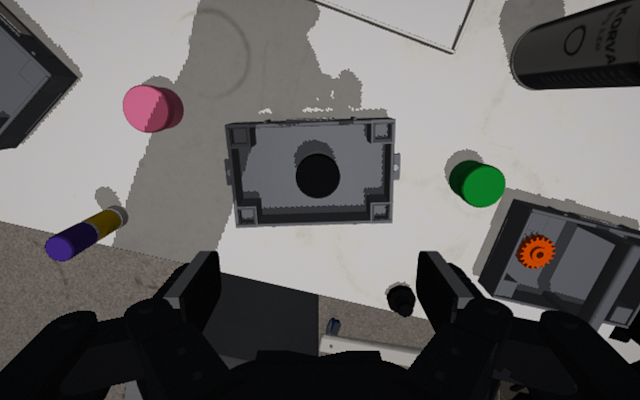

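View pics/c4.png

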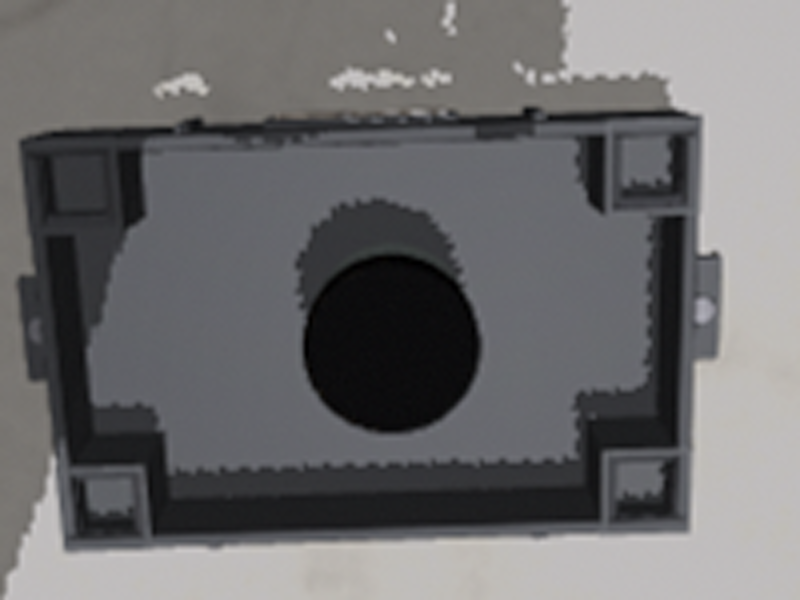

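The wrist view shows the base tray with rim corners at crop (25,140), (700,118), (688,532) and (67,548). The jar lid is centred at crop (391,343).

```bash
python3 - <<'E'
from h import *
import pickle
s,f=pickle.load(open("w2.pkl","rb"))
off=np.array([219.6,89.6])
o=np.array([(25,140),(700,118),(688,532),(67,548)])/4+off
P=np.array([(55,85,36),(55,-85,36),(-55,-85,36),(-55,85,36)])
for fz in(0,1):
    x,r,W=fit(f,P,o,[460,-20,.27],fz);print(x,r.round(1).tolist())
x,r,W=fit(f,P,o,[460,-20,.27])
print("jar",ray(f,np.array([391,343])/4+off,47))
c,sn=np.cos(x[2]),np.sin(x[2])
T=lambda q:(x[0]+c*q[0]-sn*q[1],x[1]+sn*q[0]+c*q[1],q[2])
print("sock floor",((proj(f,[T((a*43,b*73,36)) for a in(1,-1) for b in(1,-1)])-off)*4).round())
R=tool(s);print("toolyaw",np.arctan2(R[1,0],R[0,0]))
print("green",ray(f,[(478,184)],43),"can base",ray(f,[(522,70)],0), "bin corner",ray(f,[(452,50)],11))
g=pickle.load(open("w1.pkl","rb"))[1]
print("long from here rim",ray(f,[(511,199),(481,288)],46))
E
```

```text
[ 4.59007982e+02 -1.83212865e+01  2.87690745e-01] [[-1.2, -0.5], [1.3, -0.3], [0.7, 0.4], [-0.7, 0.8]]
[ 4.58321029e+02 -1.84320666e+01  2.87655541e-01 -3.87135362e+00] [[-0.2, -0.0], [0.3, 0.2], [-0.2, -0.3], [0.1, 0.1]]
jar [[463.12469041 -22.98752238  47.        ]]
sock floor [[ 73. 185.]
 [655. 168.]
 [104. 508.]
 [647. 493.]]
toolyaw -1.3138231877627184
green [[ 495.36852883 -184.65285388   43.        ]] can base [[ 617.59362039 -205.27690591    0.        ]] bin corner [[ 614.62054629 -123.27389976   11.        ]]
long from here rim [[ 489.52907846 -221.96444701   46.        ]
 [ 385.02082081 -232.27205493   46.        ]]
```

```bash
python3 -m crank '{"slide":[[0,0,-45],[-1,1,-90],[-1,1,-135],[-1,1,-175],[-1,1,-200],[-1,1,-212],[-1,1,-217],[-1,1,-217],[-1,1,-217]],"twist":[[0,0,0.03],[0,0,0.03],[0,0,0.03],[0,0,0.03],[0,0,0.03],[0,0,0.03],[0,0,0.03],[0,0,0.03],[0,0,0.03]]}' 1 && python3 - <<'E'
from h import *
from plant import ctrl
f=ctrl.grab_frame("wrist")
cv2.imwrite("pics/w3.png",f["image"][:,:,::-1])
E
```

```text
time_s: 2.85
tool_pos: [464.7, -24.5, 26.3]
orientation: [0.8, -0.6, 0.001, -0.0]
contact_force: [-1.1, -0.0, 0.7]
width: 85.4
```

View pics/w3.png

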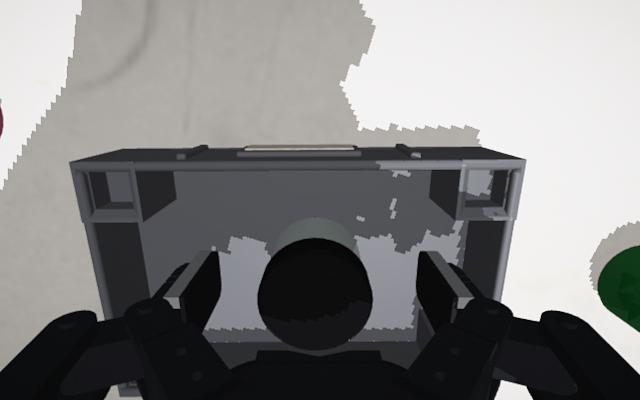

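The jar at (315,295) sits between the open fingers, whose pads are at columns 218 and 418. I'll close on it.

```bash
python3 -m crank '{"slide":[[0,0,0],[0,0,0],[0,0,0],[0,0,0],[0,0,0],[0,0,0],[0,0,0],[0,0,0]],"twist":[[0,0,0],[0,0,0],[0,0,0],[0,0,0],[0,0,0],[0,0,0],[0,0,0],[0,0,0]]}' 0 35 && python3 -m crank '{"slide":[[0,0,20],[0,0,50],[0,0,80],[0,0,90],[0,0,90]],"twist":[[0,0,0],[0,0,0],[0,0,0],[0,0,0],[0,0,0]]}' && python3 - <<'E'
from h import *
from plant import ctrl
f=ctrl.grab_frame("wrist")
cv2.imwrite("pics/w4.png",f["image"][:,:,::-1])
E
```

```text
time_s: 3.7
tool_pos: [465.6, -24.3, 27.6]
orientation: [0.801, -0.599, 0.002, -0.001]
contact_force: [-0.3, 0.7, 6.3]
width: 43.5
time_s: 4.2
tool_pos: [466.8, -24.5, 118.9]
orientation: [0.801, -0.599, 0.004, -0.001]
contact_force: [-0.4, -0.4, -0.8]
width: 43.6
```

View pics/w4.png

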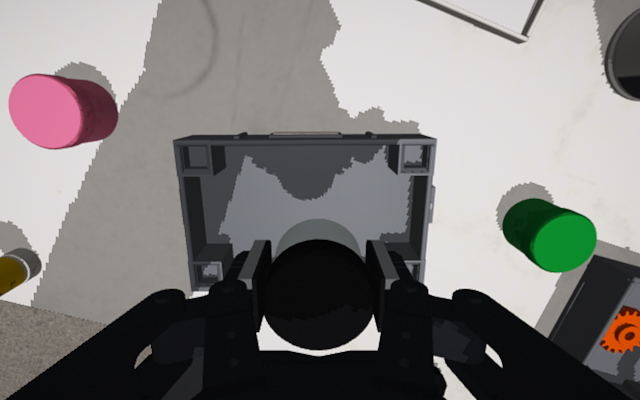

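```bash
python3 -m crank '{"slide":[[40,0,0],[80,-1,0],[120,-1,0],[160,-2,0],[190,-2,0],[204,-2,0],[204,-2,0],[204,-2,0]],"twist":[[0.003,0.007,0],[0.003,0.007,0],[0.003,0.007,0],[0.003,0.007,0],[0.003,0.007,0],[0.003,0.007,0],[0.003,0.007,0],[0.003,0.007,0]]}' && python3 - <<'E'
from h import *
from plant import ctrl
print(ctrl.get_state()["tool_pos"])
for n in("wrist","scene"):
    f=ctrl.grab_frame(n)
    cv2.imwrite(f"pics/{n}5.png",f["image"][:,:,::-1])
E
```

```text
time_s: 5.05
tool_pos: [668.0, -26.1, 114.3]
orientation: [0.801, -0.599, -0.004, 0.001]
contact_force: [-0.2, 0.4, -1.3]
width: 43.8
[667.99656282 -26.06765332 114.34052647]
```

View pics/wrist5.png

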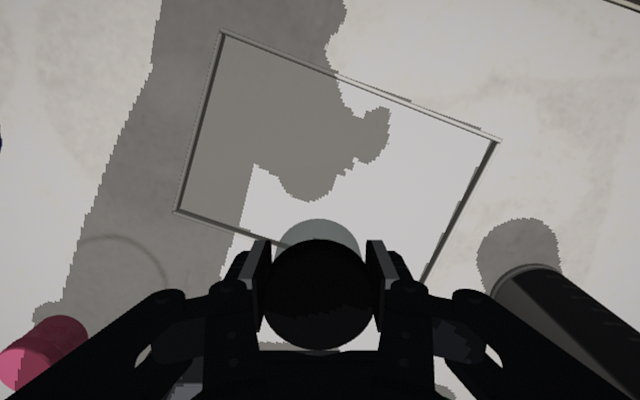

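View pics/scene5.png

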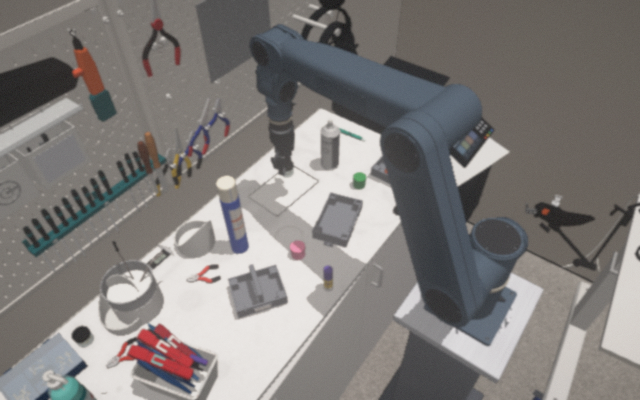

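The wrist view shows the jar over the bin's near part. Bin corners are at (222,32), (497,140) and (177,210), and the spray can is well to the right.

```bash
python3 - <<'E'
from h import *
from plant import ctrl
f=ctrl.grab_frame("wrist")
c=ray(f,[(222,32),(497,140),(177,210),(425,280)],11);print(c.round(1), ((c[1]+c[2])/2).round(1)); print(ctrl.get_state()["tool_pos"],tool(ctrl.get_state())[:,2], ray(f,[(320,294)],47+87))
E
```

```text
[[ 759.8   66.8   11. ]
 [ 746.4 -133.4   11. ]
 [ 630.7   74.5   11. ]
 [ 628.2 -125.9   11. ]] [688.5 -29.5  11. ]
[668.31007956 -26.15877389 116.46124988] [-0.00456749  0.00189471 -0.99998777] [[668.25690999 -26.20699176 134.        ]]
```

```bash
python3 -m crank '{"slide":[[10,-2,-30],[12,-2,-60],[12,-2,-78],[12,-2,-84],[12,-2,-87],[12,-2,-88],[12,-2,-88]],"twist":[[-0.002,-0.004,0],[-0.002,-0.004,0],[-0.002,-0.004,0],[-0.002,-0.004,0],[-0.002,-0.004,0],[-0.002,-0.004,0],[-0.002,-0.004,0]]}'
```

```text
time_s: 5.9
tool_pos: [681.3, -28.3, 30.3]
orientation: [0.801, -0.599, 0.001, -0.0]
contact_force: [-0.4, -0.5, -0.2]
width: 43.6
```

```bash
python3 -m crank '{"slide":[[0,0,-2],[0,0,-3.5],[0,0,-3.5],[0,0,-3.5]],"twist":[[0,0,0],[0,0,0],[0,0,0],[0,0,0]]}'
```

```text
time_s: 6.3
tool_pos: [681.3, -28.3, 26.9]
orientation: [0.801, -0.599, 0.001, -0.0]
contact_force: [-0.3, -0.4, 0.2]
width: 43.2
```

```bash
python3 -m crank '{"slide":[[0,0,-1],[0,0,-1.5],[0,0,-1.5]],"twist":[[0,0,0],[0,0,0],[0,0,0]]}'
```

```text
time_s: 6.6
tool_pos: [681.6, -28.3, 26.7]
orientation: [0.801, -0.599, 0.001, -0.001]
contact_force: [-2.2, 0.3, 5.0]
width: 43.6
```

Contact on the bin floor (5 N). Release, then rise straight up.

```bash
python3 -m crank '{"slide":[[0,0,0],[0,0,0],[0,0,0],[0,0,0],[0,0,0],[0,0,0]],"twist":[[0,0,0],[0,0,0],[0,0,0],[0,0,0],[0,0,0],[0,0,0]]}' 1 && python3 -m crank '{"slide":[[0,0,15],[0,0,50],[0,0,95],[0,0,140],[0,0,185],[0,0,200],[0,0,200]],"twist":[[0,0,0],[0,0,0],[0,0,0],[0,0,0],[0,0,0],[0,0,0],[0,0,0]]}' && python3 - <<'E'
from h import *
from plant import ctrl
f=ctrl.grab_frame("wrist")
cv2.imwrite("pics/w6.png",f["image"][:,:,::-1])
E
```

```text
time_s: 7.2
tool_pos: [681.5, -28.3, 26.5]
orientation: [0.801, -0.599, 0.001, -0.001]
contact_force: [0.3, -0.5, -0.3]
width: 85.6
time_s: 7.9
tool_pos: [683.7, -28.6, 233.1]
orientation: [0.801, -0.599, 0.006, -0.003]
contact_force: [0.4, -0.2, 0.4]
width: 85.1
```

View pics/w6.png

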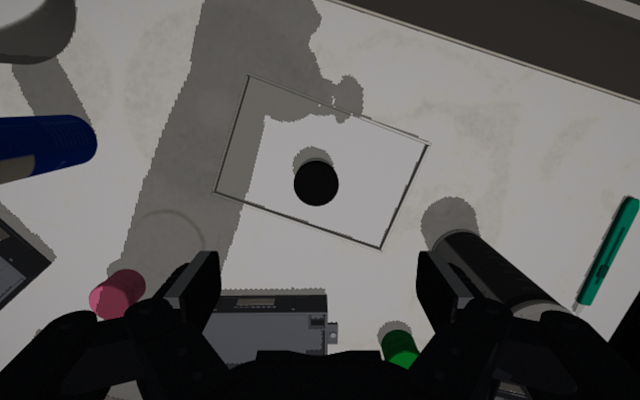

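Jar is upright in the white tray at (316,183), inside all rims. Next I'll re-measure the now-empty base tray.

```bash
python3 -m crank '{"slide":[[-40,1,0],[-85,2,0],[-130,3,0],[-175,4,0],[-210,4,0],[-220,4,0],[-220,4,0],[-220,4,0]],"twist":[[0.001,0.006,0],[0.001,0.006,0],[0.001,0.006,0],[0.001,0.006,0],[0.001,0.006,0],[0.001,0.006,0],[0.001,0.006,0],[0.001,0.006,0]]}' && python3 - <<'E'
from h import *
from plant import ctrl
import pickle
f=ctrl.grab_frame("wrist"); s=ctrl.get_state();pickle.dump((s,f),open("w7.pkl","wb"))
cv2.imwrite("pics/w7.png",f["image"][:,:,::-1])
a=f["image"][:,:,::-1]
cv2.imwrite("pics/c7.png",cv2.resize(a[90:240,220:420],None,fx=4,fy=4,interpolation=cv2.INTER_CUBIC))
print(tool(s)[:,2])
E
```

```text
time_s: 8.75
tool_pos: [463.0, -24.4, 228.6]
orientation: [0.801, -0.599, 0.001, -0.001]
contact_force: [0.3, -0.5, -0.4]
width: 85.1
[ 1.93023396e-03 -1.15549982e-04 -9.99998130e-01]
```

View pics/c7.png

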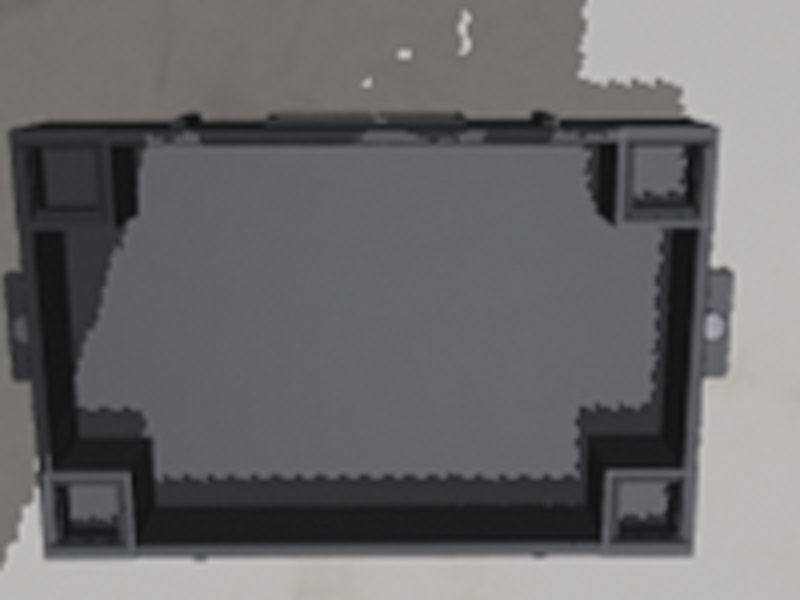

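The base tray is empty. Its rim corners in the crop are at (12,132), (717,131), (693,555) and (45,556).

```bash
python3 - <<'E'
from h import *
import pickle
s,f=pickle.load(open("w7.pkl","rb"))
off=np.array([219.6,89.6])
o=np.array([(12,132),(717,131),(693,555),(45,556)])/4+off
P=np.array([(55,85,36),(55,-85,36),(-55,-85,36),(-55,85,36)])
for fz in(0,1):
    x,r,W=fit(f,P,o,[460,-20,.27],fz);print(x,r.round(1).tolist())
R=tool(s);print(s["tool_pos"],"toolyaw",np.arctan2(R[1,0],R[0,0]))
E
```

```text
[ 4.58780647e+02 -1.80584343e+01  2.88278905e-01] [[-0.8, -0.6], [1.0, -0.7], [0.1, 0.8], [-0.4, 1.0]]
[ 4.58244676e+02 -1.81526499e+01  2.88256615e-01 -3.00172015e+00] [[0.1, -0.2], [0.2, -0.4], [-0.6, 0.2], [0.3, 0.4]]
[463.43987034 -24.5149168  228.79812495] toolyaw -1.2851924544884237
```

```bash
python3 -m crank '{"slide":[[-4,-40,2],[-8,-85,4],[-12,-130,6],[-16,-175,8],[-20,-220,10],[-25,-265,10],[-28,-300,10],[-29,-310,10],[-29,-310,10],[-29,-310,10]],"twist":[[0,0,-0.05],[0,0,-0.1],[0,0,-0.15],[0,0,-0.2],[0,0,-0.25],[0,0,-0.28],[0,0,-0.28],[0,0,-0.28],[0,0,-0.28],[0,0,-0.28]]}' && python3 - <<'E'
from h import *
from plant import ctrl
import pickle
f=ctrl.grab_frame("wrist"); s=ctrl.get_state();pickle.dump((s,f),open("w8.pkl","wb"))
a=f["image"][:,:,::-1]
cv2.imwrite("pics/w8.png",a)
cv2.imwrite("pics/c8.png",cv2.resize(a[90:240,220:420],None,fx=4,fy=4,interpolation=cv2.INTER_CUBIC))
print(tool(s)[:,2])
E
```

```text
time_s: 9.8
tool_pos: [435.0, -333.9, 238.2]
orientation: [0.709, -0.705, 0.0, -0.001]
contact_force: [1.2, 0.3, 0.1]
width: 85.4
[ 1.50639385e-03  4.82592956e-04 -9.99998749e-01]
```

View pics/c8.png

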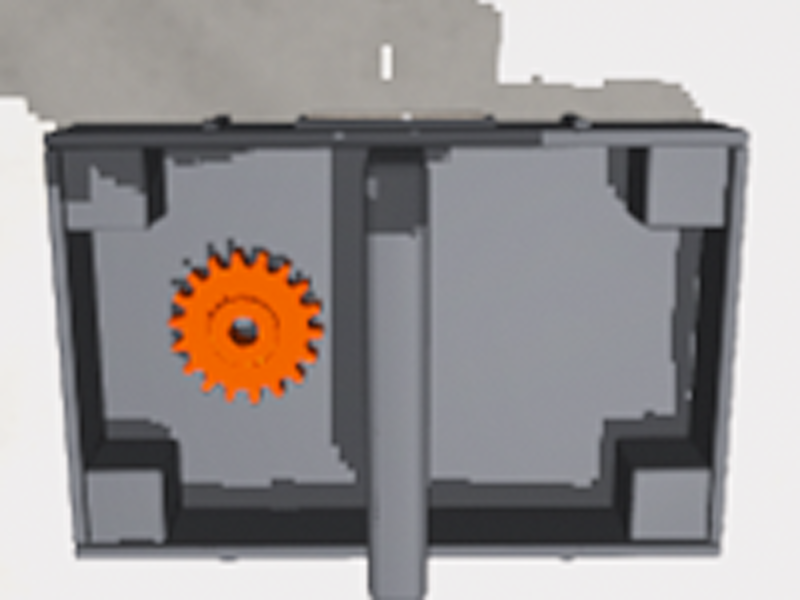

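Long tray rim corners in the crop are at (47,138), (748,134), (720,553) and (77,556), with the gear at (245,330). The handle is at columns 367–428.

```bash
python3 - <<'E'
from h import *
import pickle
s,f=pickle.load(open("w8.pkl","rb"))
off=np.array([219.6,89.6])
o=np.array([(47,138),(748,134),(720,553),(77,556)])/4+off
P=np.array([(55,85,46),(55,-85,46),(-55,-85,46),(-55,85,46)])
for fz in(0,1):
    x,r,W=fit(f,P,o,[430,-334,.0],fz);print(x,r.round(1).tolist())
R=tool(s);print(s["tool_pos"],"toolyaw",np.arctan2(R[1,0],R[0,0]))
print("bar",ray(f,np.array([(367,590),(425,590),(367,200),(428,200)])/4+off,86-4))
E
```

```text
[ 4.31847204e+02 -3.33591278e+02  1.13868433e-02] [[-1.6, -1.3], [1.4, -1.2], [1.0, 1.7], [-0.8, 1.6]]
[ 4.30759394e+02 -3.33611576e+02  1.13878624e-02 -5.97018040e+00] [[0.1, -0.6], [-0.3, -0.4], [-0.4, 0.6], [0.6, 0.5]]
[ 435.0271448  -333.46686821  238.53450231] toolyaw -1.56377630852062
bar [[ 384.06151891 -326.66999226   82.        ]
 [ 384.1564653  -340.23402957   82.        ]
 [ 474.55395855 -326.5916911    82.        ]
 [ 474.64115361 -339.70532315   82.        ]]
```

```bash
python3 -m crank '{"slide":[[-2,0,-40],[-4,0,-80],[-4,0,-120],[-4,0,-150],[-4,0,-165],[-4,0,-170],[-4,0,-170],[-4,0,-170]],"twist":[[0,0,0],[0,0,0],[0,0,0],[0,0,0],[0,0,0],[0,0,0],[0,0,0],[0,0,0]]}' 1 && python3 - <<'E'
from h import *
from plant import ctrl
f=ctrl.grab_frame("wrist"); 
cv2.imwrite("pics/w9.png",f["image"][:,:,::-1])
print(tool(ctrl.get_state()))
E
```

```text
time_s: 10.65
tool_pos: [432.3, -334.3, 70.8]
orientation: [0.71, -0.704, 0.002, -0.001]
contact_force: [0.6, -0.6, 0.4]
width: 84.9
[[ 0.0072685  -0.99996283  0.00463848]
 [-0.9999703  -0.00728028 -0.0025295 ]
 [ 0.00256317 -0.00461996 -0.99998604]]
```

View pics/w9.png

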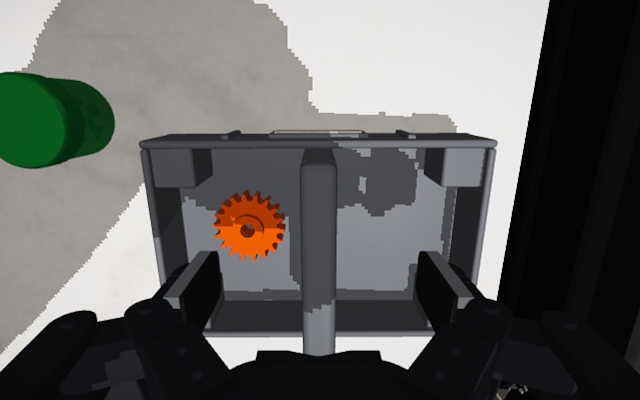

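The bar runs through (318,250), between the open pads at columns 218 and 418. Gear and walls are clear, so I'll level and close.

```bash
python3 -m crank '{"slide":[[-1,1,-2],[-1,1,-2],[-1,1,-2]],"twist":[[0.002,0.004,0],[0.002,0.004,0],[0.002,0.004,0]]}' && python3 -m crank '{"slide":[[0,0,0],[0,0,0],[0,0,0],[0,0,0],[0,0,0],[0,0,0],[0,0,0],[0,0,0],[0,0,0],[0,0,0]],"twist":[[0,0,0],[0,0,0],[0,0,0],[0,0,0],[0,0,0],[0,0,0],[0,0,0],[0,0,0],[0,0,0],[0,0,0]]}' 0 80 && python3 - <<'E'
from h import *
from plant import ctrl
print(tool(ctrl.get_state())); print(ctrl.get_state()["tool_pos"])
E
```

```text
time_s: 11.0
tool_pos: [431.8, -334.0, 69.7]
orientation: [0.71, -0.705, 0.001, -0.0]
contact_force: [-0.8, 0.7, -0.1]
width: 85.5
time_s: 12.0
tool_pos: [431.8, -334.1, 69.8]
orientation: [0.71, -0.705, 0.001, -0.0]
contact_force: [-0.6, 0.1, 1.5]
width: 12.9
[[ 0.00710576 -0.99997346  0.00160651]
 [-0.99997349 -0.0071083  -0.00158039]
 [ 0.00159177 -0.00159524 -0.99999746]]
[ 431.80552762 -334.08142889   69.82236578]
```

```bash
python3 -m crank '{"slide":[[0,0,5],[0,0,15],[0,0,35],[0,0,60],[0,0,80],[0,0,90],[0,0,90],[0,0,90]],"twist":[[0,0,0],[0,0,0],[0,0,0],[0,0,0],[0,0,0],[0,0,0],[0,0,0],[0,0,0]]}' && python3 - <<'E'
from h import *
from plant import ctrl
f=ctrl.grab_frame("wrist"); 
cv2.imwrite("pics/w10.png",f["image"][:,:,::-1])
f=ctrl.grab_frame("scene"); 
cv2.imwrite("pics/s10.png",f["image"][:,:,::-1])
s=ctrl.get_state();print(tool(s)[:,2],s["torque"])
E
```

```text
time_s: 12.8
tool_pos: [431.5, -333.8, 159.1]
orientation: [0.71, -0.705, 0.001, -0.0]
contact_force: [0.4, 0.0, -4.1]
width: 13.0
[-7.07021916e-04  7.47198292e-04 -9.99999471e-01] [-0.01038073  0.02549762  0.01984395]
```

View pics/w10.png

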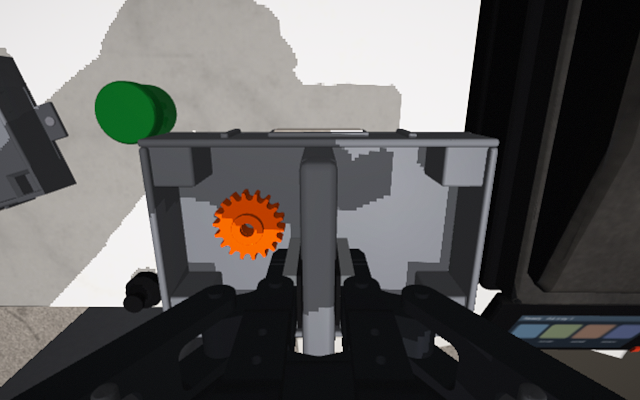

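View pics/s10.png

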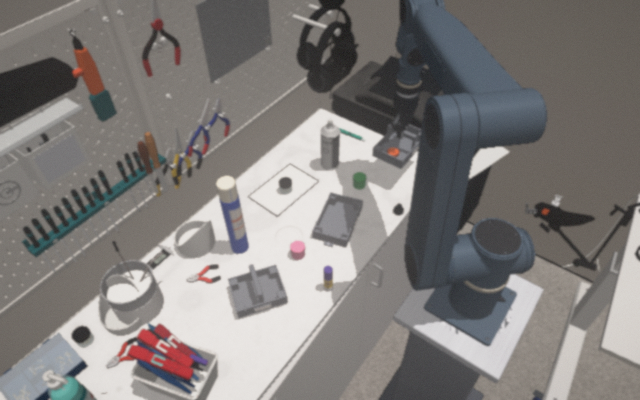

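The tray is held level with the gear still at its place, (248,225). I'll carry it over with a gentle ramp.

```bash
python3 -m crank '{"slide":[[1,8,0],[2,22,0],[4,44,0],[6,70,0],[9,98,0],[11,126,0],[14,154,0],[16,182,0],[19,210,0],[21,236,0],[23,260,0],[25,282,0],[26,298,0],[27,309,0],[28,314,0],[28,315.5,0],[28,315.5,0],[28,315.5,0],[28,315.5,0]],"twist":[[0,0,0.01],[0,0,0.02],[0,0,0.04],[0,0,0.06],[0,0,0.08],[0,0,0.11],[0,0,0.13],[0,0,0.16],[0,0,0.18],[0,0,0.21],[0,0,0.23],[0,0,0.25],[0,0,0.265],[0,0,0.275],[0,0,0.28],[0,0,0.281],[0,0,0.281],[0,0,0.281],[0,0,0.281]]}' && python3 - <<'E'
from h import *
from plant import ctrl
import pickle
f=ctrl.grab_frame("wrist"); s=ctrl.get_state()
cv2.imwrite("pics/w11.png",f["image"][:,:,::-1]);pickle.dump((s,f),open("w11.pkl","wb"))
R=tool(s);print(R[:,2],s["torque"],s["tool_pos"],np.arctan2(R[1,0],R[0,0]))
E
```

```text
time_s: 14.8
tool_pos: [459.1, -18.4, 158.0]
orientation: [0.801, -0.599, -0.0, 0.0]
contact_force: [0.6, -0.6, -3.8]
width: 12.5
[-8.94513575e-04  3.72288999e-04 -9.99999531e-01] [-0.02685019  0.00217513 -0.02309865] [459.0629125  -18.38349776 158.02338067] -1.2837712215466173
```

View pics/w11.png

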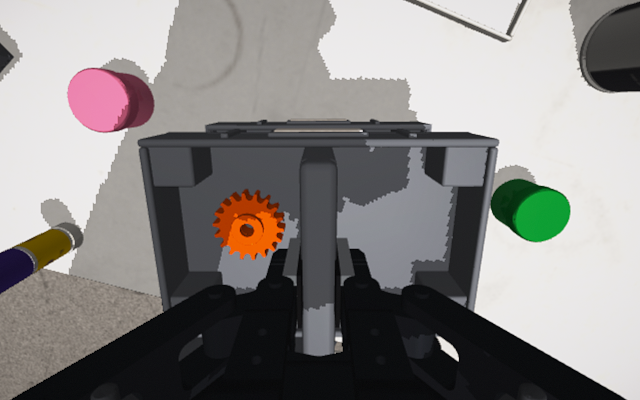

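The base tray's far rim is visible above the held tray, from about (206,124) to (430,124). I'll compare it with my estimates.

```bash
python3 - <<'E'
from h import *
import pickle
s,f=pickle.load(open("w11.pkl","rb"))
a=f["image"][:,:,::-1]
cv2.imwrite("pics/c11.png",cv2.resize(a[100:180,120:520],None,fx=2,fy=4,interpolation=cv2.INTER_CUBIC))
def pr(x,y,th,z):
    c,sn=np.cos(th),np.sin(th)
    return proj(f,[(x+c*p-sn*q,y+sn*p+c*q,z) for p,q in[(55,85),(55,-85)]]).round(1)
print("base",pr(458.4,-18.6,.288,36),pr(458.4,-18.6,.288,33));
t=s["tool_pos"]
print("tray",pr(t[0]-.96,t[1]-.28,.287,t[2]-69.8+46))
E
```

```text
base [[205.4 125.1]
 [432.6 125. ]] [[206.7 124.8]
 [431.3 124.7]]
tray [[136.6 141.2]
 [502.5 141.4]]
```

View pics/c11.png

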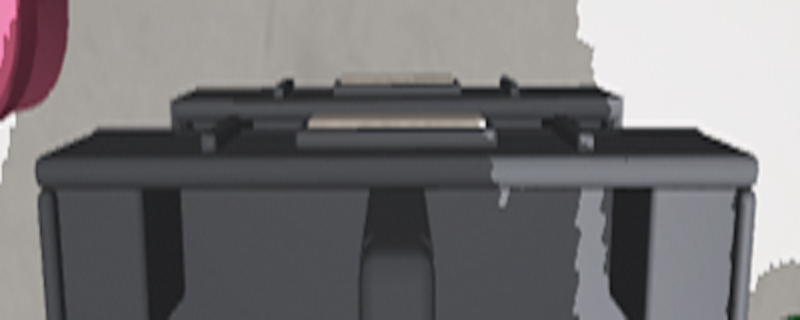

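Base and held tray show the same residual offsets, so they are aligned to within about 0.5 mm. I'll lower to just above the sockets. Lug tips reach the rim at TCP z≈106 and the tray is seated at ≈96.

```bash
python3 -m crank '{"slide":[[0,0,-8],[0,0,-22],[0,0,-34],[0,0,-42],[0,0,-47],[0,0,-49],[0,0,-49],[0,0,-49]],"twist":[[0,0,0],[0,0,0],[0,0,0],[0,0,0],[0,0,0],[0,0,0],[0,0,0],[0,0,0]]}' && python3 - <<'E'
from h import *
from plant import ctrl
f=ctrl.grab_frame("wrist"); s=ctrl.get_state()
a=f["image"][:,:,::-1]
cv2.imwrite("pics/c12.png",cv2.resize(a[100:180,120:520],None,fx=2,fy=4,interpolation=cv2.INTER_CUBIC))
R=tool(s);print(R[:,2],s["tool_pos"],np.arctan2(R[1,0],R[0,0]))
E
```

```text
time_s: 15.65
tool_pos: [459.5, -18.4, 109.6]
orientation: [0.801, -0.599, -0.0, -0.0]
contact_force: [0.3, -0.5, -3.1]
width: 12.6
[ 3.52971695e-04  1.22166437e-04 -9.99999930e-01] [459.56878499 -18.45052426 109.67171435] -1.2836976199199732
```

View pics/c12.png

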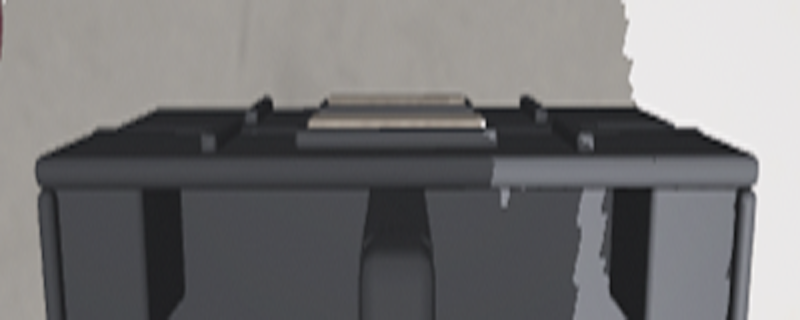

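The clips of both trays line up in perspective. I'll lower slowly and watch the force.

```bash
python3 -m crank '{"slide":[[0,0,-2],[0,0,-4],[0,0,-6],[0,0,-7],[0,0,-7]],"twist":[[0,0,0],[0,0,0],[0,0,0],[0,0,0],[0,0,0]]}'; python3 -m crank '{"slide":[[0,0,-1],[0,0,-2],[0,0,-3],[0,0,-4],[0,0,-4]],"twist":[[0,0,0],[0,0,0],[0,0,0],[0,0,0],[0,0,0]]}'
```

```text
time_s: 16.2
tool_pos: [459.3, -18.4, 102.3]
orientation: [0.801, -0.599, -0.0, -0.0]
contact_force: [-0.5, -0.6, -3.1]
width: 12.7
time_s: 16.7
tool_pos: [459.2, -18.4, 98.1]
orientation: [0.801, -0.599, -0.0, 0.0]
contact_force: [-0.4, 0.3, -3.9]
width: 12.8
```

Lugs are 8 mm in with no contact force. Continue to seat.

```bash
python3 -m crank '{"slide":[[0,0,-1],[0,0,-2],[0,0,-2.5],[0,0,-2.5]],"twist":[[0,0,0],[0,0,0],[0,0,0],[0,0,0]]}'; python3 -m crank '{"slide":[[0,0,-0.5],[0,0,-1],[0,0,-1.5],[0,0,-1.5]],"twist":[[0,0,0],[0,0,0],[0,0,0],[0,0,0]]}'; python3 - <<'E'
from h import *
from plant import ctrl
s=ctrl.get_state();print(s["tool_pos"],s["torque"],tool(s)[:,2])
f=ctrl.grab_frame("wrist");cv2.imwrite("pics/w13.png",f["image"][:,:,::-1])
a=ctrl.grab_frame("scene")["image"][:,:,::-1]
cv2.imwrite("pics/c13.png",cv2.resize(a[120:260,230:430],None,fx=4,fy=4,interpolation=cv2.INTER_CUBIC))
E
```

```text
time_s: 17.1
tool_pos: [459.2, -18.4, 96.0]
orientation: [0.801, -0.599, -0.0, 0.0]
contact_force: [-1.8, -0.5, -1.4]
width: 12.3
time_s: 17.5
tool_pos: [459.1, -18.4, 95.9]
orientation: [0.801, -0.599, -0.0, -0.0]
contact_force: [-3.7, 0.7, 5.9]
width: 12.5
[459.14260828 -18.36894423  95.94564738] [ 0.17080773  0.87025577 -0.02087332] [-8.30490878e-05  7.55938305e-05 -9.99999994e-01]
```

View pics/w13.png

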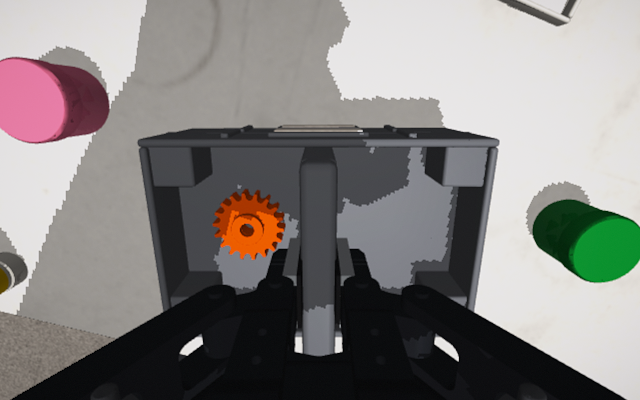

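View pics/c13.png

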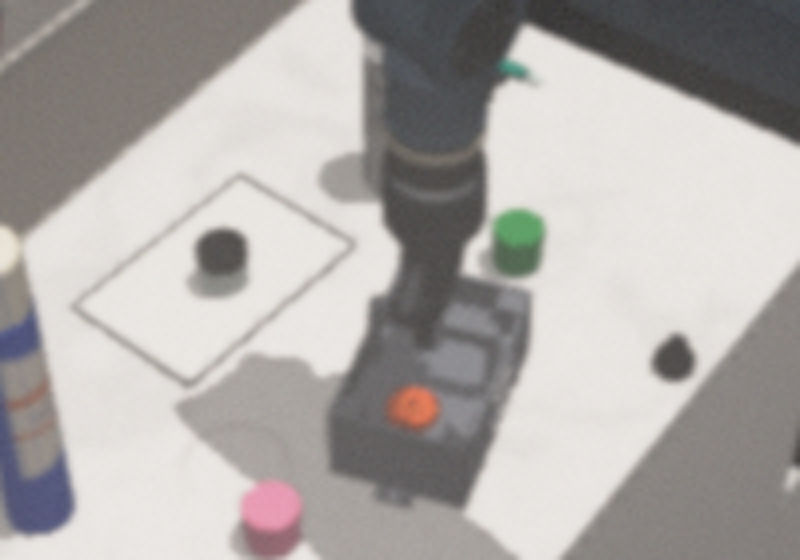

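The tray stopped at z=95.9, as predicted for seated, with upward force and the stack looking flush. Release and retreat.

```bash
python3 -m crank '{"slide":[[0,0,0],[0,0,0],[0,0,0],[0,0,0],[0,0,0],[0,0,0],[0,0,0],[0,0,0]],"twist":[[0,0,0],[0,0,0],[0,0,0],[0,0,0],[0,0,0],[0,0,0],[0,0,0],[0,0,0]]}' 1 && python3 -m crank '{"slide":[[0,0,8],[0,0,30],[0,0,65],[0,0,105],[0,0,140],[0,0,150],[0,0,150],[0,0,150]],"twist":[[0,0,0],[0,0,0],[0,0,0],[0,0,0],[0,0,0],[0,0,0],[0,0,0],[0,0,0]]}' && python3 - <<'E'
from h import *
from plant import ctrl
import pickle
f=ctrl.grab_frame("wrist");cv2.imwrite("pics/w14.png",f["image"][:,:,::-1]);pickle.dump((ctrl.get_state(),f),open("w14.pkl","wb"))
a=f["image"][:,:,::-1];cv2.imwrite("pics/c14.png",cv2.resize(a[100:250,220:420],None,fx=4,fy=4,interpolation=cv2.INTER_CUBIC))
a=ctrl.grab_frame("scene")["image"][:,:,::-1]
cv2.imwrite("pics/c15.png",cv2.resize(a[120:260,230:430],None,fx=4,fy=4,interpolation=cv2.INTER_CUBIC))
E
```

```text
time_s: 18.4
tool_pos: [459.1, -18.4, 95.9]
orientation: [0.801, -0.599, -0.0, 0.0]
contact_force: [0.1, 0.5, 0.3]
width: 85.1
time_s: 19.2
tool_pos: [458.8, -18.3, 245.0]
orientation: [0.801, -0.599, -0.001, 0.0]
contact_force: [0.2, -0.1, -0.9]
width: 85.3
```

View pics/w14.png

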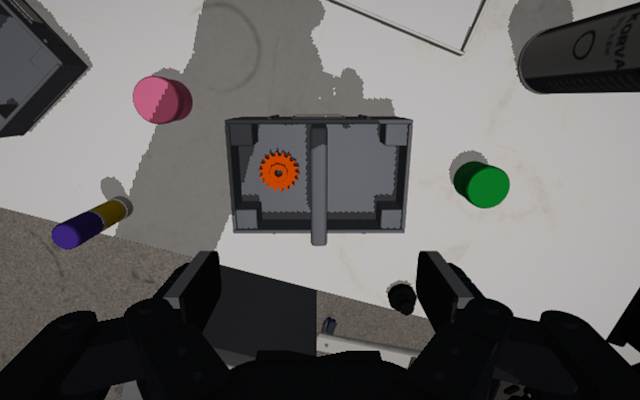

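View pics/c14.png

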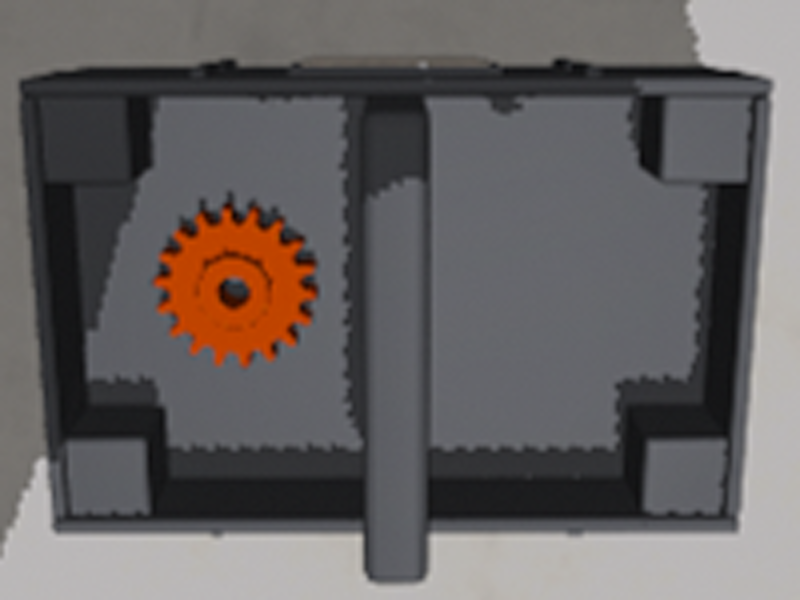

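View pics/c15.png

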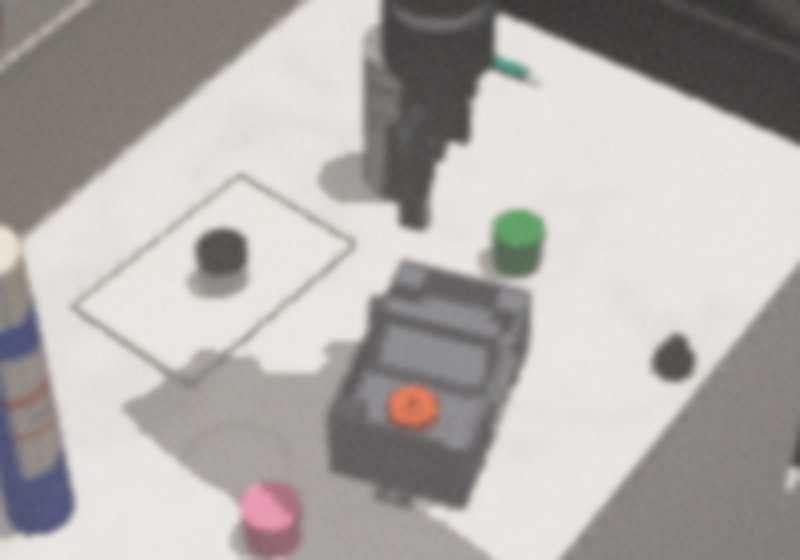

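```bash
python3 - <<'E'
from h import *
import pickle
s,f=pickle.load(open("w14.pkl","rb"))
off=np.array([219.6,99.6])
o=np.array([(22,84),(770,85),(738,530),(55,530)])/4+off
P=np.array([(55,85,72),(55,-85,72),(-55,-85,72),(-55,85,72)])
for fz in(0,1):
    x,r,W=fit(f,P,o,[458,-18,.288],fz);print(x,r.round(1).tolist())
E
```

```text
[ 4.59135829e+02 -1.79660110e+01  2.87546139e-01] [[-1.4, -1.0], [1.6, -1.3], [0.6, 1.6], [-0.8, 1.6]]
[ 4.58278759e+02 -1.82261617e+01  2.87549224e-01 -4.96262138e+00] [[0.2, -0.3], [0.0, -0.6], [-0.7, 0.5], [0.5, 0.5]]
```

The tray's fitted pose (458.3, -18.2, 0.2875) matches the base's (458.2, -18.2, 0.288), and the fit shows no tilt. I'm handing the job in.

```bash
python3 - <<'E'
from plant import ctrl
print(ctrl.get_state()["time_s"]); ctrl.sign_off()
E
```

```text
19.3
the job is handed in; nothing more can be done
```

The long tray, with its gear, is stacked on the base tray, and the jar stands upright in the white tray at the back. I handed the job in at 19.3 s of the 58 s allowed.

- **Jar:** I lifted it out of the base tray, set it on the white tray's floor with about 5 N of contact and released it. The later pictures show it upright inside the rims.
- **Long tray:** I carried it by the handle with the gear in it and kept hold until the lugs were in. The tool stopped at z = 95.9 mm, against about 95.8 mm expected when seated.
- **Last checks:** The stacked tray's fitted pose (458.3, -18.2 mm, 0.2875 rad) matches the base tray's (458.2, -18.2 mm, 0.288 rad). The residuals show no tilt, and the gear is where it was in the tray. I did not move or touch anything else.
- **Where the checks disagreed:** With height left free, the camera fits came out 3–8 mm low for every tray, including this last one. So the pictures alone don't prove the tray is flush; I judged that from the seating height and the contact stop. There was also a moment of about 0.9 N m while pressing down, which was not looked into further; after release the contact force was near zero.

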